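# Square up the waiters' order books with the ruler

### The job

Before service, clear the books off the desk pad: pick up the ruler by its black grip rail and, with its edge, push the four order books back until their near ends stand in one straight line along the back edge of the pad, each book square to it. Push them only with the held ruler, not with the gripper or the arm, then lay the ruler back down flat on the pad, clear of the books, and leave everything else on the counter where it is.

Things in the scene. Friction and masses are not known exactly. Their poses are not given: they have to be found in the camera images.
- pad: thin green desk pad lying flush on the counter (under 1 mm thick, fixed), 300 mm deep (its x) by 480 mm wide (its y), with a pale stitched line just inside its border. Origin at its centre, at counter height; x points away from the robot to its back edge, y to the left along it, z up.
- pad_edge (a point): middle of the pad's back edge (the 480 mm edge farthest from the robot), at counter height, 150 mm along x from the pad's centre; same axes as the pad. The back edge runs along its y.
- ruler: aluminium ruler with a black grip rail, 300 g, loose, lying flat on the pad on the robot's side of the books. Blade 65 mm wide (x), 360 mm long (y), 5 mm thick. Origin: centre of the blade's underside; z up. x points across the blade to its graduated front edge, the one nearer the books. It stops being reported while it is held.
- ruler_grip (a point): centre of the ruler's grip rail, 20 mm above the blade's underside; axes as the ruler. The rail runs along y and stands upright on the blade: 16 mm thick (x), 130 mm long (y), from 5 to 36 mm above the underside. It lies 13 mm behind the blade's centre line: the front edge is 45.5 mm ahead of the rail's centre, the rear edge 19.5 mm behind it.
- ruler_edge (a point): middle of the ruler's front edge, half-way up the blade (2.5 mm above the underside), 45.5 mm ahead of the grip rail's centre; axes as the ruler.
- book_red: red waiter's order book, hard-covered with a blank paper label, 130 g or so, loose, lying flat: 110 mm long (x), 65 mm wide (y), 22 mm thick. Origin: centre of its underside; x along its length, away from the robot.
- red_end (a point): middle of the near end (the 65 mm end nearer the robot) of the red order book, half-way up its thickness; axes as the book
- book_blue: blue waiter's order book, hard-covered with a blank paper label, 130 g or so, loose, lying flat: 110 mm long (x), 65 mm wide (y), 22 mm thick. Origin: centre of its underside; x along its length, away from the robot.
- blue_end (a point): middle of the near end (the 65 mm end nearer the robot) of the blue order book, half-way up its thickness; axes as the book
- book_yellow: yellow waiter's order book, hard-covered with a blank paper label, 130 g or so, loose, lying flat: 110 mm long (x), 65 mm wide (y), 22 mm thick. Origin: centre of its underside; x along its length, away from the robot.
- yellow_end (a point): middle of the near end (the 65 mm end nearer the robot) of the yellow order book, half-way up its thickness; axes as the book
- book_black: black waiter's order book, hard-covered with a blank paper label, 130 g or so, loose, lying flat: 110 mm long (x), 65 mm wide (y), 22 mm thick. Origin: centre of its underside; x along its length, away from the robot.
- black_end (a point): middle of the near end (the 65 mm end nearer the robot) of the black order book, half-way up its thickness; axes as the book
- calculator: grey desk calculator, 150 x 105 mm, 32 mm high, beside the left end of the pad. Loose bystander; origin at the centre of its underside.
- stapler: red and black stapler, 150 x 34 mm, 50 mm high, beside the left end of the row of books. Loose bystander; origin at the centre of its underside.
- bell: chromed counter bell, 78 mm across, 61 mm high, left of the pad, between calculator and stapler. Loose bystander; origin at the centre of its underside.
- card_terminal: black card payment terminal, 165 x 78 mm, 50 mm high, beside the right end of the row of books. Loose bystander; origin at the centre of its underside.
- coffee_cup: white coffee cup on its saucer, 120 mm across, 59 mm high, beside the right end of the pad. Loose bystander; origin at the centre of its underside.

How it is judged:
On the way, in this order (a step that is already met when the one before it is completed fails the run):
1. the ruler is held in the gripper (contact force between the fingers and ruler above 1 N), for 0.2 s.
2. with the ruler still held, all four books stand square and in line along the back edge of the pad (contact force between the fingers and ruler above 1 N and x of red_end in the frame of pad_edge between -0.008 and 0.008 m and x of blue_end in the frame of pad_edge between -0.008 and 0.008 m and x of yellow_end in the frame of pad_edge between -0.008 and 0.008 m and x of black_end in the frame of pad_edge between -0.008 and 0.008 m and angle between the x axis of each of book_red, book_blue, book_yellow, book_black and the x axis of pad, either way round below 0.07 rad and angle between each of book_red, book_blue, book_yellow, book_black's own z axis and vertical below 0.05 rad and height (world z) of each of red_end, blue_end, yellow_end, black_end below 0.015 m), for 0.2 s.
At the end, for the whole second after the job is handed in: The four near ends are each within 8 mm of the line of the pad's back edge; books flat, still, within 4 degrees of square. The ruler is released, flat, still, touching no book, the middle of its front edge on the pad, 15 mm or more short of the back edge, 150 mm or less off mid-width (x of red_end in the frame of pad_edge between -0.008 and 0.008 m and x of blue_end in the frame of pad_edge between -0.008 and 0.008 m and x of yellow_end in the frame of pad_edge between -0.008 and 0.008 m and x of black_end in the frame of pad_edge between -0.008 and 0.008 m and angle between the x axis of each of book_red, book_blue, book_yellow, book_black and the x axis of pad, either way round below 0.07 rad and angle between each of book_red, book_blue, book_yellow, book_black, ruler's own z axis and vertical below 0.05 rad and height (world z) of each of red_end, blue_end, yellow_end, black_end below 0.015 m and linear speed of each of book_red, book_blue, book_yellow, book_black, ruler below 0.01 m/s and contact force between ruler and book_red below 0.05 N and contact force between ruler and book_blue below 0.05 N and contact force between ruler and book_yellow below 0.05 N and contact force between ruler and book_black below 0.05 N and height (world z) of ruler below 0.006 m and x of ruler_edge in the frame of pad_edge between -0.3 and -0.015 m and y of ruler_edge in the frame of pad_edge between -0.15 and 0.15 m).
It fails at once if the gripper or the arm pushes a book (over 1.5 N) (contact force between any of the fingers, the arm and book_red above 1.5 N or contact force between any of the fingers, the arm and book_blue above 1.5 N or contact force between any of the fingers, the arm and book_yellow above 1.5 N or contact force between any of the fingers, the arm and book_black above 1.5 N).
It fails at once if a bystander is moved more than 20 mm (distance of any of calculator, stapler, bell, card_terminal, coffee_cup from where it was at the start of the episode above 0.02 m).
It also fails if it takes over 42 s, if anything falls off the work surface, if the arm or the gripper's body presses on something with over 40 N, if the wrist force passes 120 N, or if a joint passes its speed limit or range.

### The arm

A 7-joint arm with a two-finger parallel gripper is mounted at the origin on the work surface. World frame = base frame: x ahead of the robot, y to its left, z up, the work surface at z = 0. Lengths are in m, angles in rad, forces in N, time in s.
With the tool pointing down it reaches from about 0.4 to 0.85 m from the base axis. Payload 10.4 kg.
Tool frame: the origin (TCP) lies at the very end of the fingers, on their centre line; the grasp point (between the pads) lies 19 mm behind it; y points along the fingers, z is the direction in which the jaws open and shut, and the axes are right-handed (so a half turn about y gives the same grasp; the last joint's range is limited). The gripper opens to 87 mm and grips with 3 to 60 N. Pads are 19 mm wide; open, the fingers measure 117 mm over their backs; the gripper's body (75 mm by 190 mm) begins 51 mm behind the grasp point.
Start: joints at [1.191, 0.332, -0.065, 1.46, 0.022, 1.35, -0.088], TCP at [0.218, -0.586, 0.223] pointing down, gripper open.
Joint ranges: [-2.6, 2.6], [-0.5, 2.12], [-1.47, 1.34], [0.16, 2.42], [-1.27, 4.41], [0.06, 2.06], [-2.6, 2.6]. Speed limits (rad/s): [2.22, 2.22, 2.79, 2.79, 3.14, 3.14, 3.14].

### API

Orientations are given as a rotation vector (axis times angle).
In Python, from plant import r gives the robot as it stands.
- The arm moves only by the tool jog_arm, never from a script. Its argument "motion" is a list of rows, each an object of numbers: "grip": the finger opening in m, from 0 to 0.087; "tx", "ty", "tz": the shift along the tool's x, y, z in m; "ax", "ay", "az": the turn, a rotation vector about the tool's x, y, z in degrees. A call has 1 to 20 rows; each row shifts and turns the commanded pose from where the row before left it, along the tool's axes as they then stand; what a row does not reach is not made up. A row lasts 1/8 s, in which the tool goes at most 62.5 mm and 10.7 degrees, less where a joint would pass 70% of its speed; a pose out of reach is approached as far as the arm can. A call is refused whole if a number of a shift passes 0.0625 or a number of a turn 10.7, either way. A call with a gripper value outside its range is refused whole. The fingers move at their own pace and stop on an object; "newtons" is the grip in N (left out, the last holds). Time passes only in rows, so rows that do not move let the fingers close. It gives the time, the measured TCP pose, the force and the opening at its end, in the units of the state.
- r.get_obs(): the state, without advancing time (a new reading comes with each control period).
- r.camera(name): name is "scene" or "top"; returns a dict with "pixels" (384x512x3 uint8, blue, green, red), "z_map" (384x512 float32, m along the optical axis (not along the pixel's ray), 0 where there is no reading), "fx", "fy", "cx", "cy" (pixels), "world_from_camera" (4x4, takes a point from camera to world coordinates). Camera axes: x right, y down, z forward; pixel columns grow to the right and rows downward; lengths in m; the calibration is good to about 2 mm. A picture is of the moment at which its call begins.
- r.close_job(): hands the job in, once; it reports no verdict.
The state is a dict: "clock": time; "qpos": joint angles; "qvel": joint speeds; "joint_torque": joint torques, N m; "eef_pos": TCP position; "tool_rot": TCP orientation; "wrist_force": force on the tool from outside, world axes, zero at the start; "ft_torque": the same for the moment, N m; "width": finger opening in m.
Only numpy, scipy, OpenCV 4.12 (cv2) and the standard library are available. Lean on these libraries where they do the work, as an engineer would, in place of code of your own. Each camera call takes 0.05 s, during which the arm holds its last target.

## Working session

There is one attempt and no reset: what is moved stays moved. The work goes in short steps, Python scripts to look and compute and a tool call to move; the robot and the scene stay as the last step left them, time stands still between calls to the robot, and variables do not carry over. Pictures are saved under pics/ and viewed, and the job is handed in when it is done.

Besides the shell and the picture viewer there is one more tool, called after ">>>" in YAML: its name, and indented under it one key for each argument. jog_arm: Moves the arm, as the interface text tells. Its arguments: {"type":"object","properties":{"motion":{"type":"array"},"newtons":{"type":"number"}},"required":["motion"]}

```bash
ls; mkdir -p pics; python3 - <<'E'
from plant import r
import cv2,numpy as np
o=r.get_obs();print(o)
for n in("top","scene"):
    c=r.camera(n);cv2.imwrite(f"pics/{n}0.png",c["pixels"]);np.savez(f"{n}0.npz",**c)
    print(n,c["fx"],c["fy"],c["cx"],c["cy"],c["world_from_camera"])
E
```

```text
pics
{'clock': 0.0, 'qpos': array([ 1.19136614,  0.33290933, -0.06468512,  1.46095762,  0.02163342,
        1.349891  , -0.08848348]), 'qvel': array([-2.50858570e-04, -2.55894571e-04, -4.29427804e-04, -2.47376187e-05,
        1.28342728e-04, -8.09441917e-04,  3.78956913e-04]), 'joint_torque': array([ 2.41575508e-04, -6.23248386e+01,  2.51001975e-02, -3.89898205e+01,
       -6.12523151e-02,  3.98045825e-02,  1.29358591e-04]), 'eef_pos': array([ 0.21815395, -0.58527172,  0.22172274]), 'tool_rot': array([-0.36598043,  2.02868431, -2.02575239]), 'wrist_force': array([ 0.49317633, -0.04530493, -0.5603965 ]), 'ft_torque': array([ 0.05318075, -0.02709121, -0.01964113]), 'width': 0.08670684436208233}
top 366.2587012059918 366.2587012059918 256.3441062932008 197.67594698333218 [[ 0.02240851 -0.99282787  0.11743369  0.45041152]
 [-0.99934775 -0.01891722  0.03076074  0.03450797]
 [-0.0283186  -0.1180464  -0.9926042   1.12536301]
 [ 0.          0.          0.          1.        ]]
scene 468.33697073377317 468.33697073377317 255.70139126470863 187.3435617103848 [[-0.26556548  0.80265577 -0.5340587   1.25653108]
 [ 0.96403718  0.22703531 -0.13815672  0.21639215]
 [ 0.01035789 -0.5515421  -0.83408274  1.09020903]
 [ 0.          0.          0.          1.        ]]
```

View pics/top0.png

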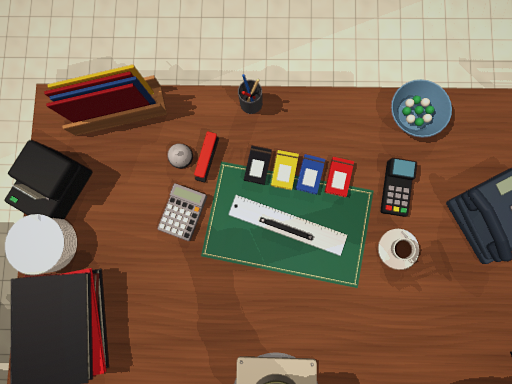

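View pics/scene0.png

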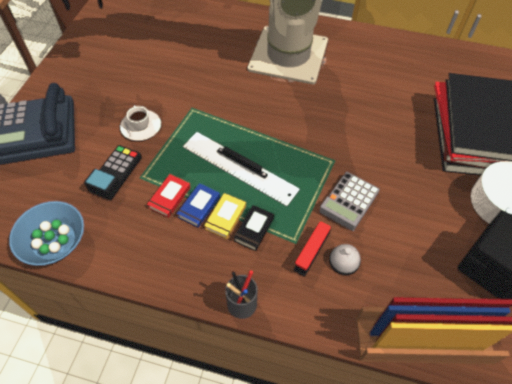

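The top view shows the pad with its back edge from about (222,165) to (371,191). The ruler runs from about (232,203) to (345,248), with its rail near (286,228). The books sit at about (257,165), (285,170), (311,174) and (340,177). Next I'll measure all of these.

```bash
cat > h.py <<'E'
import cv2,numpy as np
def grab(n):
    from plant import r
    return r.camera(n)
def rays(c,uv):
    uv=np.atleast_2d(uv).astype(float)
    d=np.c_[(uv[:,0]-c["cx"])/c["fx"],(uv[:,1]-c["cy"])/c["fy"],np.ones(len(uv))]
    T=c["world_from_camera"];return T[:3,3],d@T[:3,:3].T
def onz(c,uv,z):
    o,d=rays(c,uv);return (o+d*((z-o[2])/d[:,2])[:,None])[:,:2]
def cloud(c):
    v,u=np.mgrid[0:384,0:512];uv=np.c_[u.ravel(),v.ravel()]
    o,d=rays(c,uv);return (o+d*np.asarray(c["z_map"]).ravel()[:,None]).reshape(384,512,3)
def rectify(c,z,x0,x1,y0,y1,s=0.001):
    # metric image at height z: row down = -x, col right = -y
    w=int((y1-y0)/s);h=int((x1-x0)/s)
    X=x1-np.arange(h)*s;Y=y1-np.arange(w)*s
    P=np.stack(np.broadcast_arrays(X[:,None],Y[None,:],np.array([[z]])),-1)
    T=np.linalg.inv(c["world_from_camera"]);p=P@T[:3,:3].T+T[:3,3]
    return cv2.remap(np.ascontiguousarray(c["pixels"]),(p[...,0]/p[...,2]*c["fx"]+c["cx"]).astype(np.float32),(p[...,1]/p[...,2]*c["fy"]+c["cy"]).astype(np.float32),cv2.INTER_CUBIC)
E
python3 - <<'E'
from h import *
for n in("top","scene"):
    c=dict(np.load(n+"0.npz"))
    P=cloud(c);print(n)
    hsv=cv2.cvtColor(c["pixels"],cv2.COLOR_BGR2HSV)
    tm=np.median(P[...,2][(hsv[...,0]>50)&(hsv[...,0]<85)&(hsv[...,1]>100)]);print("pad z by depth",tm)
    for z,t in((0.0,"pad"),(0.022,"bk")):
        im=rectify(c,z,0.26,0.68,-0.32,0.36,0.001); cv2.imwrite(f"pics/r_{n}_{t}.png",im)
E
```

```text
top
pad z by depth 0.002318972241180939
scene
pad z by depth -0.0001988918726233413
```

View pics/r_top_pad.png

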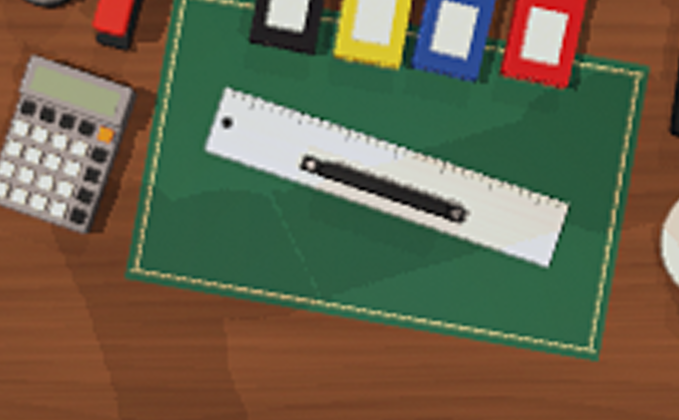

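View pics/r_scene_bk.png

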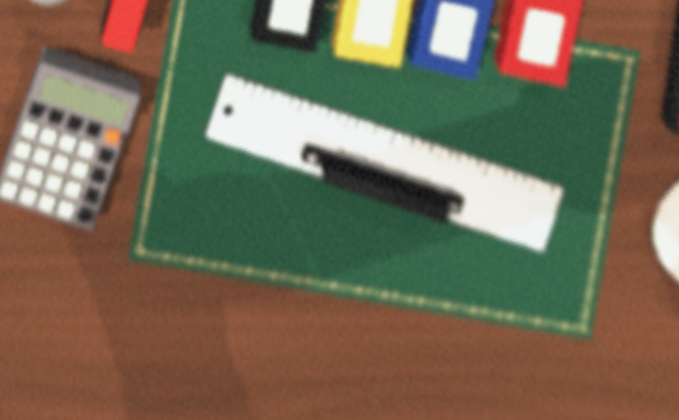

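```bash
cat >> h.py <<'E'
from scipy.optimize import least_squares
def proj(c,P):
    T=np.linalg.inv(c["world_from_camera"]);p=P@T[:3,:3].T+T[:3,3]
    return np.c_[p[:,0]/p[:,2]*c["fx"]+c["cx"],p[:,1]/p[:,2]*c["fy"]+c["cy"]]
def hull_of(mask,near=None):
    n,l,s,cen=cv2.connectedComponentsWithStats(mask.astype(np.uint8))
    if n<2:return None
    i=1+np.argmax(s[1:,4]);m=(l==i).astype(np.uint8)
    big=cv2.resize(m*255,None,fx=4,fy=4,interpolation=cv2.INTER_LINEAR)  # subpixel contour
    ct=max(cv2.findContours((big>127).astype(np.uint8),cv2.RETR_EXTERNAL,cv2.CHAIN_APPROX_NONE)[0],key=cv2.contourArea)
    h=cv2.convexHull(ct)[:,0].astype(float); 
    # densify hull
    q=[]
    for a,b in zip(h,np.roll(h,-1,0)):
        k=max(1,int(np.hypot(*(b-a))/2)); q+= [a+(b-a)*t/k for t in range(k)]
    return (np.array(q)+.5)/4-.5
def box(p,L,W,H,z0=0.):
    co,si=np.cos(p[2]),np.sin(p[2]);R=np.array([[co,-si],[si,co]])
    xy=np.array([[L/2,W/2],[L/2,-W/2],[-L/2,-W/2],[-L/2,W/2]])@R.T+p[:2]
    return np.r_[np.c_[xy,np.full(4,z0)],np.c_[xy,np.full(4,z0+H)]]
def fit(obs,dims,p0,z0=0.):
    def res(p):
        o=[]
        for c,q in obs:
            h=cv2.convexHull(proj(c,box(p,*dims,z0)).astype(np.float32))
            o+=[cv2.pointPolygonTest(h,(float(a),float(b)),True) for a,b in q]
        return np.array(o)
    s=least_squares(res,p0,loss="soft_l1",f_scale=0.5,diff_step=1e-4,x_scale=[.1,.1,.1])
    return s.x,np.sqrt(np.mean(s.fun**2))
def masks(c):
    P=cloud(c);hsv=cv2.cvtColor(c["pixels"],cv2.COLOR_BGR2HSV);h,s,v=[hsv[...,i].astype(int) for i in range(3)]
    roi=(P[...,0]>.3)&(P[...,0]<.85)&(abs(P[...,1]+0.0)<.32)&(P[...,2]<.06)
    m={}
    m["pad"]=roi&(h>55)&(h<90)&(s>80)
    m["red"]=((h<6)|(h>174))&(s>180)&(v>70)&roi
    m["blue"]=roi&(h>100)&(h<130)&(s>120)
    m["yellow"]=roi&(h>22)&(h<35)&(s>150)
    m["black"]=roi&(v<60)&(s<110)
    m["ruler"]=roi&(s<60)&(v>130)
    return m
E
python3 - <<'E'
from h import *
for n in("top","scene"):
    c=dict(np.load(n+"0.npz"));m=masks(c);out=c["pixels"].copy()//2
    for k,cl in zip(m,[(0,255,0),(0,0,255),(255,0,0),(0,255,255),(255,0,255),(255,255,255)]): out[m[k]]=cl
    cv2.imwrite(f"pics/m_{n}.png",out[60:320])
    for k in m:
        nn,l,s,ce=cv2.connectedComponentsWithStats(m[k].astype(np.uint8))
        print(n,k,[(s[i,4],ce[i].round().tolist()) for i in 1+np.argsort(-s[1:,4])[:4]])
E
```

```text
top pad [(np.int32(9734), [288.0, 227.0]), (np.int32(788), [289.0, 237.0]), (np.int32(13), [323.0, 182.0]), (np.int32(12), [270.0, 172.0])]
top red [(np.int32(505), [205.0, 154.0]), (np.int32(494), [339.0, 178.0]), (np.int32(77), [343.0, 160.0]), (np.int32(9), [386.0, 207.0])]
top blue [(np.int32(459), [310.0, 176.0]), (np.int32(55), [314.0, 158.0]), (np.int32(1), [382.0, 212.0])]
top yellow [(np.int32(542), [285.0, 168.0])]
top black [(np.int32(444), [257.0, 166.0]), (np.int32(232), [287.0, 229.0]), (np.int32(120), [384.0, 199.0]), (np.int32(109), [207.0, 166.0])]
top ruler [(np.int32(2276), [288.0, 224.0]), (np.int32(952), [185.0, 209.0]), (np.int32(207), [180.0, 154.0]), (np.int32(205), [309.0, 177.0])]
scene pad [(np.int32(7853), [244.0, 169.0]), (np.int32(72), [309.0, 211.0]), (np.int32(12), [329.0, 170.0]), (np.int32(9), [293.0, 241.0])]
scene red [(np.int32(665), [312.0, 245.0]), (np.int32(446), [170.0, 194.0]), (np.int32(61), [159.0, 208.0]), (np.int32(4), [135.0, 154.0])]
scene blue [(np.int32(531), [201.0, 202.0]), (np.int32(67), [189.0, 217.0])]
scene yellow [(np.int32(538), [224.0, 216.0])]
scene black [(np.int32(581), [254.0, 227.0]), (np.int32(364), [242.0, 160.0]), (np.int32(116), [133.0, 164.0]), (np.int32(63), [300.0, 271.0])]
scene ruler [(np.int32(2140), [242.0, 170.0]), (np.int32(1002), [346.0, 200.0]), (np.int32(346), [343.0, 257.0]), (np.int32(270), [256.0, 221.0])]
```

View pics/m_top.png

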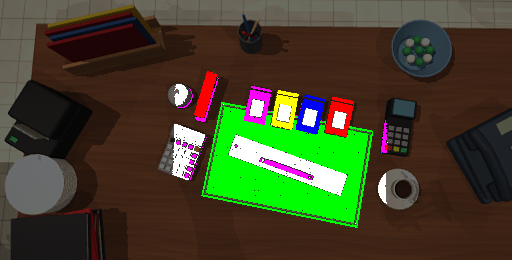

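View pics/m_scene.png

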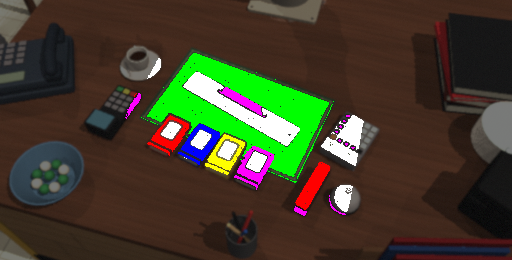

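```bash
cat >> h.py <<'E'
DIM={"pad":(.3,.48,.0006),"ruler":(.065,.36,.005)}
def obsmask(c,k,ctr,rad):
    m=masks(c)[k];P=cloud(c);m=m&(np.hypot(P[...,0]-ctr[0],P[...,1]-ctr[1])<rad)
    n,l,s,_=cv2.connectedComponentsWithStats(m.astype(np.uint8),connectivity=8)
    m=np.isin(l,[i for i in range(1,n) if s[i,4]>=9])
    return m
def hull_multi(m):
    big=cv2.resize(m.astype(np.uint8)*255,None,fx=4,fy=4,interpolation=cv2.INTER_LINEAR)
    ys,xs=np.nonzero(big>127);h=cv2.convexHull(np.c_[xs,ys].astype(np.int32))[:,0].astype(float);q=[]
    for a,b in zip(h,np.roll(h,-1,0)):
        k=max(1,int(np.hypot(*(b-a))/2)); q+=[a+(b-a)*t/k for t in range(k)]
    return (np.array(q)+.5)/4-.5
def measure(cs,keys,guess):
    out={}
    for k in keys:
        dims=DIM.get(k,(.11,.065,.022));rad={"pad":.32,"ruler":.2}.get(k,.07)
        both=[(c,hull_multi(obsmask(c,k,guess[k],rad))) for c in cs]
        p,e=fit(both,dims,guess[k]);sing=[fit([b],dims,p) for b in both]
        out[k]=p;print(k,p.round(4),"deg",np.degrees(p[2]).round(2),"rms",round(e,2),"single:",[(s[0].round(4).tolist(),round(s[1],2)) for s in sing])
    return out
def rel(pad,p,off):
    w=np.array(p[:2])+off*np.array([np.cos(p[2]),np.sin(p[2])])
    d=w-pad[:2];co,si=np.cos(pad[2]),np.sin(pad[2])
    return np.array([co*d[0]+si*d[1]-.15,-si*d[0]+co*d[1]]),np.degrees(p[2]-pad[2])
E
python3 - <<'E'
from h import *
import pickle
cs=[dict(np.load(n+"0.npz")) for n in("top","scene")]
# guesses from rectified pic: x=.68-row*.001,y=.36-col*.001
a=-0.16
g={"pad":(.51,-.04,a),"ruler":(.50,-.03,-.29),"black":(.69,.07,a),"yellow":(.68,-.01,a),"blue":(.67,-.09,a),"red":(.66,-.18,a)}
m=measure(cs,list(g),g);pickle.dump(m,open("m0.pkl","wb"))
for k in m:
    if k!="pad":print(k,*rel(m["pad"],m[k],.0325 if k=="ruler" else -.055))
E
```

```text
pad [ 0.5078 -0.0269 -0.1746] deg -10.0 rms 2.17 single: [([0.5079, -0.0268, -0.1736], np.float64(0.19)), ([0.5041, -0.0257, -0.1965], np.float64(3.38))]
ruler [ 0.5422 -0.0357 -0.2518] deg -14.43 rms 19.51 single: [([0.5382, -0.0389, -0.3743], np.float64(20.66)), ([0.5489, -0.0322, -0.1423], np.float64(18.08))]
black [ 0.684   0.0668 -0.1942] deg -11.13 rms 0.89 single: [([0.6844, 0.0678, -0.1887], np.float64(0.23)), ([0.6822, 0.066, -0.1915], np.float64(1.08))]
yellow [ 0.6713 -0.0175 -0.1833] deg -10.5 rms 1.02 single: [([0.672, -0.0155, -0.1719], np.float64(0.45)), ([0.666, -0.0181, -0.1818], np.float64(1.06))]
blue [ 0.6586 -0.0951 -0.2345] deg -13.44 rms 0.84 single: [([0.6589, -0.0943, -0.2344], np.float64(0.41)), ([0.6548, -0.0948, -0.2441], np.float64(1.05))]
red [ 0.6527 -0.1832 -0.2194] deg -12.57 rms 0.79 single: [([0.653, -0.1827, -0.2103], np.float64(0.39)), ([0.6506, -0.183, -0.2237], np.float64(1.01))]
ruler [-0.08215023 -0.00524341] -4.423952137628642
black [-0.04770223  0.12392293] -1.1265923316970043
yellow [-0.04557715  0.03809373] -0.4995388329982945
blue [-0.04451737 -0.03765764] -3.434354069427728
red [-0.0350685  -0.12627461] -2.5659611209728173
```

```bash
python3 - <<'E'
from h import *
import pickle
cs=[dict(np.load(n+"0.npz")) for n in("top","scene")]
m=pickle.load(open("m0.pkl","rb"));m["pad"]=np.array([.5079,-.0268,-.1736])
ob=[]
for c in cs:
    mm=masks(c)["ruler"];n,l,s,_=cv2.connectedComponentsWithStats(mm.astype(np.uint8));mm=l==1+np.argmax(s[1:,4]);ob.append((c,hull_multi(mm)))
for o in (ob,ob[:1],ob[1:]):
    p,e=fit(o,DIM["ruler"],(.50,-.03,-.29));print(p.round(4),e, np.degrees(p[2]))
    if o is ob:m["ruler"]=p
pickle.dump(m,open("m0.pkl","wb"))
print(rel(m["pad"],m["ruler"],.0325),rel(m["pad"],m["ruler"],-.013))
p=m["ruler"];g=p[:2]-.013*np.array([np.cos(p[2]),np.sin(p[2])]);print("grip xy",g)
from scipy.spatial.transform import Rotation as R
from plant import r
o=r.get_obs();print(R.from_rotvec(o["tool_rot"]).as_matrix().round(3),o["eef_pos"])
# check rail via dark mask in both cams
for c in cs:
    mm=masks(c)["black"];P=cloud(c);mm&=(np.hypot(P[...,0]-g[0],P[...,1]-g[1])<.09);print("rail top",np.median(P[mm],0))
# nearest bystander heights / other positions
E
```

```text
[ 0.5033 -0.0262 -0.3281] 0.9060373665123284 -18.800451857979553
[ 0.5026 -0.0258 -0.3278] 0.6963229534257903 -18.782067035743776
[ 0.5047 -0.027  -0.3266] 0.9986965543532189 -18.7126647405621
(array([-0.12254234, -0.00520107]), np.float64(-8.85390453450846)) (array([-0.16750016,  0.00180208]), np.float64(-8.85390453450846))
grip xy [ 0.49097415 -0.02200221]
[[-0.937 -0.     0.349]
 [-0.349  0.001 -0.937]
 [ 0.    -1.    -0.001]] [ 0.21819627 -0.58531926  0.22186011]
rail top [ 0.48804639 -0.02441108  0.03656724]
rail top [ 0.49837276 -0.02154849  0.03170748]
```

Calibrated fits: the pad is at (0.508, -0.027) with yaw -9.95°. The ruler yaw is -18.8° and its grip is at about (0.491, -0.022). The books need to move back 35–48 mm. First I'll traverse above the rail and turn the jaws across it.

>>> jog_arm:
  motion:
    - {"tx": -0.0323, "tz": -0.0309, "grip": 0.087}
    - {"tx": -0.0323, "tz": -0.0309}
    - {"tx": -0.0323, "tz": -0.0309}
    - {"tx": -0.0323, "tz": -0.0309}
    - {"tx": -0.0323, "tz": -0.0309}
    - {"tx": -0.0323, "tz": -0.0309}
    - {"tx": -0.0323, "tz": -0.0309}
    - {"tx": -0.0323, "tz": -0.0309}
    - {"tx": -0.0323, "tz": -0.0309}
    - {"tx": -0.0323, "tz": -0.0309}
    - {"tx": -0.0323, "tz": -0.0309}
    - {"tx": -0.0323, "tz": -0.0309}
    - {"tx": -0.0323, "tz": -0.0309}
    - {"tx": -0.0323, "tz": -0.0309}
    - {"ay": -8.5}
    - {"ay": -8.5}
    - {"ay": -8.5}
    - {"ay": -8.5}
    - {"ay": -8.5}
    - {"ay": -8.4}

```text
validation failed for argument at $.mo...
```

```bash
cat >> h.py <<'E'
def goto(x,y,z,yaw_deg):
    """tool-frame shift and turn (about tool y, deg) from measured pose to a target (jaw z at yaw)"""
    from plant import r
    from scipy.spatial.transform import Rotation as R
    o=r.get_obs();M=R.from_rotvec(o["tool_rot"]).as_matrix();d=np.array([x,y,z])-o["eef_pos"]
    yw=np.degrees(np.arctan2(M[1,2],M[0,2]))
    print("clock",o["clock"],"pos",o["eef_pos"].round(4),"jaw yaw",yw.round(2),"tilt",M[2].round(4),"w",o["width"],"F",o["wrist_force"].round(2),"q",o["qpos"].round(2))
    print("shift txyz",(M.T@d).round(4),"ay",-(yaw_deg-yw))
E
python3 - <<'E'
from h import *
goto(.4915,-.022,.010,-18.8)
E
```

```text
clock 0.1 pos [ 0.2182 -0.5853  0.2219] jaw yaw -69.55 tilt [ 0.     -1.     -0.0012] w 0.08705689075987022 F [-0.43 -0.13 -0.31] q [ 1.19  0.33 -0.06  1.46  0.02  1.35 -0.09]
shift txyz [-0.4529  0.2124 -0.4321] ay -50.75321142323605
```

>>> jog_arm:
  motion:
    - {"grip": 0.087, "tx": -0.0323, "ty": 0, "tz": -0.0309, "ax": 0, "ay": 0, "az": 0}

```text
clock: 0.22
eef_pos: [0.2356, -0.5466, 0.2214]
tool_rot: [-0.363, 2.031, -2.03]
wrist_force: [0.5, -0.0, 0.2]
width: 0.087
```

All seven keys are required in every row.

>>> jog_arm:
  motion:
    - {"grip": 0.087, "tx": -0.0323, "ty": 0, "tz": -0.0309, "ax": 0, "ay": 0, "az": 0}
    - {"grip": 0.087, "tx": -0.0323, "ty": 0, "tz": -0.0309, "ax": 0, "ay": 0, "az": 0}
    - {"grip": 0.087, "tx": -0.0323, "ty": 0, "tz": -0.0309, "ax": 0, "ay": 0, "az": 0}
    - {"grip": 0.087, "tx": -0.0323, "ty": 0, "tz": -0.0309, "ax": 0, "ay": 0, "az": 0}
    - {"grip": 0.087, "tx": -0.0323, "ty": 0, "tz": -0.0309, "ax": 0, "ay": 0, "az": 0}
    - {"grip": 0.087, "tx": -0.0323, "ty": 0, "tz": -0.0309, "ax": 0, "ay": 0, "az": 0}
    - {"grip": 0.087, "tx": -0.0323, "ty": 0, "tz": -0.0309, "ax": 0, "ay": 0, "az": 0}
    - {"grip": 0.087, "tx": -0.0323, "ty": 0, "tz": -0.0309, "ax": 0, "ay": 0, "az": 0}
    - {"grip": 0.087, "tx": -0.0323, "ty": 0, "tz": -0.0309, "ax": 0, "ay": 0, "az": 0}
    - {"grip": 0.087, "tx": -0.0323, "ty": 0, "tz": -0.0309, "ax": 0, "ay": 0, "az": 0}
    - {"grip": 0.087, "tx": -0.0323, "ty": 0, "tz": -0.0309, "ax": 0, "ay": 0, "az": 0}
    - {"grip": 0.087, "tx": -0.0323, "ty": 0, "tz": -0.0309, "ax": 0, "ay": 0, "az": 0}
    - {"grip": 0.087, "tx": -0.0323, "ty": 0, "tz": -0.0309, "ax": 0, "ay": 0, "az": 0}
    - {"grip": 0.087, "tx": 0, "ty": 0, "tz": 0, "ax": 0, "ay": -8.5, "az": 0}
    - {"grip": 0.087, "tx": 0, "ty": 0, "tz": 0, "ax": 0, "ay": -8.5, "az": 0}
    - {"grip": 0.087, "tx": 0, "ty": 0, "tz": 0, "ax": 0, "ay": -8.5, "az": 0}
    - {"grip": 0.087, "tx": 0, "ty": 0, "tz": 0, "ax": 0, "ay": -8.5, "az": 0}
    - {"grip": 0.087, "tx": 0, "ty": 0, "tz": 0, "ax": 0, "ay": -8.5, "az": 0}
    - {"grip": 0.087, "tx": 0, "ty": 0, "tz": 0, "ax": 0, "ay": -8.3, "az": 0}

```text
clock: 2.6
eef_pos: [0.4907, -0.0224, 0.2223]
tool_rot: [-1.04, 1.443, -1.443]
wrist_force: [0.1, 0.1, 0.4]
width: 0.087
```

```bash
python3 - <<'E'
from h import *
goto(.4915,-.022,.010,-18.8)
E
```

```text
clock 2.6 pos [ 0.4907 -0.0224  0.2223] jaw yaw -18.48 tilt [ 2.e-04 -1.e+00 -5.e-04] w 0.08703819696893936 F [0.12 0.11 0.4 ] q [ 0.6   0.08 -0.68  1.77  0.05  1.3  -0.41]
shift txyz [-0.0007  0.2123  0.0007] ay 0.3217376616315555
```

>>> jog_arm:
  motion:
    - {"grip": 0.087, "tx": -0.0007, "ty": 0.035, "tz": 0.0007, "ax": 0, "ay": 0.3, "az": 0}
    - {"grip": 0.087, "tx": 0, "ty": 0.035, "tz": 0, "ax": 0, "ay": 0, "az": 0}
    - {"grip": 0.087, "tx": 0, "ty": 0.035, "tz": 0, "ax": 0, "ay": 0, "az": 0}
    - {"grip": 0.087, "tx": 0, "ty": 0.035, "tz": 0, "ax": 0, "ay": 0, "az": 0}
    - {"grip": 0.087, "tx": 0, "ty": 0.035, "tz": 0, "ax": 0, "ay": 0, "az": 0}
    - {"grip": 0.087, "tx": 0, "ty": 0.02, "tz": 0, "ax": 0, "ay": 0, "az": 0}
    - {"grip": 0.087, "tx": 0, "ty": 0.012, "tz": 0, "ax": 0, "ay": 0, "az": 0}
    - {"grip": 0.087, "tx": 0, "ty": 0.005, "tz": 0, "ax": 0, "ay": 0, "az": 0}
    - {"grip": 0.087, "tx": 0, "ty": 0, "tz": 0, "ax": 0, "ay": 0, "az": 0}

```text
clock: 3.72
eef_pos: [0.4921, -0.0219, 0.0108]
tool_rot: [-1.033, 1.45, -1.45]
wrist_force: [-0.1, 0.7, -0.2]
width: 0.0868
```

```bash
python3 - <<'E'
from h import *
goto(.4915,-.022,.010,-18.8)
c=grab("scene");P=c["pixels"][90:260,120:340];cv2.imwrite("pics/s1.png",cv2.resize(P,None,fx=3,fy=3))
E
```

```text
clock 3.725 pos [ 0.4921 -0.0219  0.0108] jaw yaw -19.06 tilt [-0.e+00 -1.e+00  4.e-04] w 0.08675955201293557 F [-0.15  0.7  -0.17] q [ 0.52  0.35 -0.63  1.99  0.27  0.88 -0.59]
shift txyz [ 0.0002  0.0008 -0.0005] ay -0.2611843725780041
```

View pics/s1.png

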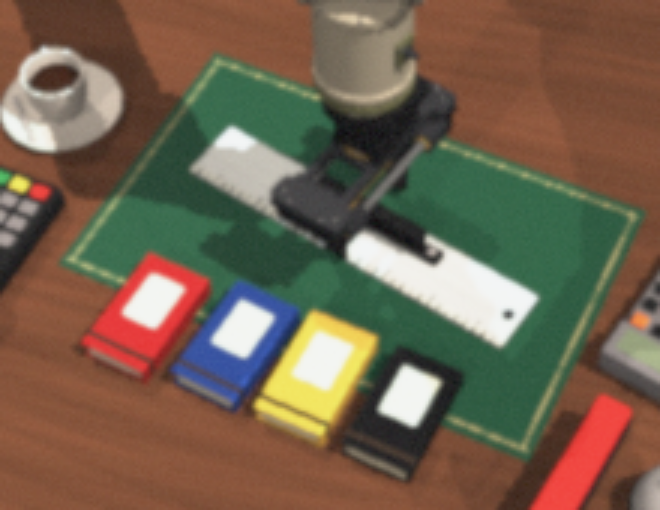

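The open fingers straddle the rail at crop position (345,215), the blade is untouched, and the books haven't moved. Closing at 40 N.

>>> jog_arm:
  motion:
    - {"grip": 0.0, "tx": 0, "ty": 0, "tz": 0, "ax": 0, "ay": 0, "az": 0}
    - {"grip": 0.0, "tx": 0, "ty": 0, "tz": 0, "ax": 0, "ay": 0, "az": 0}
    - {"grip": 0.0, "tx": 0, "ty": 0, "tz": 0, "ax": 0, "ay": 0, "az": 0}
    - {"grip": 0.0, "tx": 0, "ty": 0, "tz": 0, "ax": 0, "ay": 0, "az": 0}
    - {"grip": 0.0, "tx": 0, "ty": 0, "tz": 0, "ax": 0, "ay": 0, "az": 0}
    - {"grip": 0.0, "tx": 0, "ty": 0, "tz": 0, "ax": 0, "ay": 0, "az": 0}
    - {"grip": 0.0, "tx": 0, "ty": 0, "tz": 0, "ax": 0, "ay": 0, "az": 0}
    - {"grip": 0.0, "tx": 0, "ty": -0.002, "tz": 0, "ax": 0, "ay": 0, "az": 0}
    - {"grip": 0.0, "tx": 0, "ty": -0.001, "tz": 0, "ax": 0, "ay": 0, "az": 0}
    - {"grip": 0.0, "tx": 0, "ty": 0, "tz": 0, "ax": 0, "ay": 0, "az": 0}
  newtons: 40

```text
clock: 5.03
eef_pos: [0.4916, -0.0219, 0.0134]
tool_rot: [-1.033, 1.45, -1.45]
wrist_force: [0.3, -0.2, -3.2]
width: 0.0155
```

```bash
cat >> h.py <<'E'
def ruler_now(tag,z0,guess):
    cs=[grab("top"),grab("scene")];obs=[]
    for i,c in enumerate(cs):
        np.savez(f"{tag}_{i}.npz",**c)
        cv2.imwrite(f"pics/{tag}_{i}.png",cv2.resize(c["pixels"][[120,90][i]:[300,270][i],[190,120][i]:[390,340][i]],None,fx=3,fy=3))
    return cs
E
python3 - <<'E'
from h import *
import pickle
m=pickle.load(open("m0.pkl","rb"))
cs=ruler_now("g1",0,0)
pad=m["pad"];a=pad[2]
# goal A: edge 70 mm short of back edge (pad x), grip 45.5 behind, y=-.001
loc=np.array([.15-.070-.0455,-.001]);w=pad[:2]+np.array([[np.cos(a),-np.sin(a)],[np.sin(a),np.cos(a)]])@loc
print(w);goto(w[0],w[1],.0135,np.degrees(a))
E
```

```text
[ 0.54170871 -0.03374413]
clock 5.125 pos [ 0.4917 -0.022   0.0134] jaw yaw -19.06 tilt [ 2.e-04 -1.e+00 -2.e-04] w 0.015945251989701523 F [ 0.17 -0.23 -2.5 ] q [ 0.52  0.35 -0.63  1.99  0.26  0.89 -0.59]
shift txyz [-0.0052 -0.0001  0.0512] ay -9.111315099612485
```

View pics/g1_0.png

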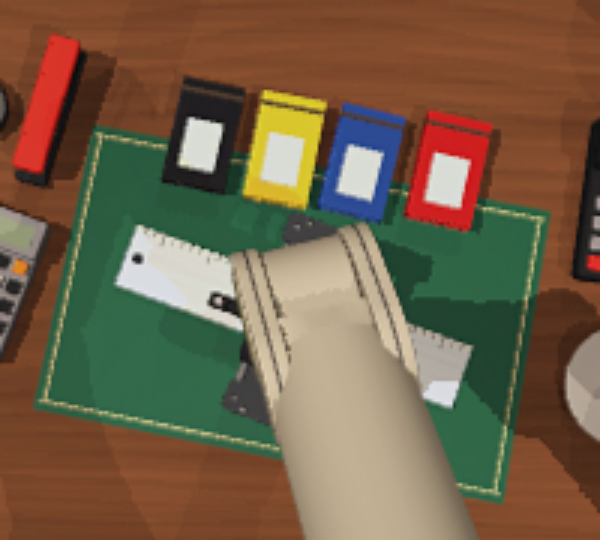

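View pics/g1_1.png

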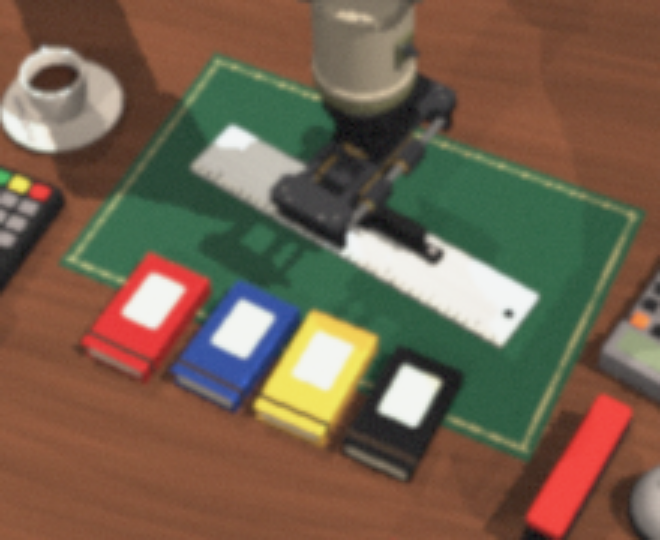

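The ruler is held: width 16 mm, about 3 N of weight, raised 3 mm. Now I'll square it to the pad and advance to 70 mm short of the back edge.

>>> jog_arm:
  motion:
    - {"grip": 0.0, "tx": 0, "ty": 0, "tz": 0, "ax": 0, "ay": -3.0, "az": 0}
    - {"grip": 0.0, "tx": 0, "ty": 0, "tz": 0, "ax": 0, "ay": -3.0, "az": 0}
    - {"grip": 0.0, "tx": 0, "ty": 0, "tz": 0, "ax": 0, "ay": -3.1, "az": 0}
    - {"grip": 0.0, "tx": 0.003, "ty": 0, "tz": 0.015, "ax": 0, "ay": 0, "az": 0}
    - {"grip": 0.0, "tx": 0, "ty": 0, "tz": 0.015, "ax": 0, "ay": 0, "az": 0}
    - {"grip": 0.0, "tx": 0, "ty": 0, "tz": 0.015, "ax": 0, "ay": 0, "az": 0}
    - {"grip": 0.0, "tx": 0, "ty": 0, "tz": 0.006, "ax": 0, "ay": 0, "az": 0}
    - {"grip": 0.0, "tx": 0, "ty": 0, "tz": 0, "ax": 0, "ay": 0, "az": 0}

```text
clock: 6.12
eef_pos: [0.5419, -0.0336, 0.0133]
tool_rot: [-1.122, 1.337, -1.336]
wrist_force: [0.0, 0.7, -3.7]
width: 0.0158
```

```bash
python3 - <<'E'
from h import *
cs=ruler_now("g2",0,0)
goto(.5417,-.0337,.0135,-9.95)
E
```

```text
clock 6.225 pos [ 0.5412 -0.0335  0.0134] jaw yaw -9.96 tilt [ 1.e-04 -1.e+00 -5.e-04] w 0.015820718701734467 F [-0.78 -0.44 -2.72] q [ 0.51  0.45 -0.63  1.86  0.32  0.94 -0.44]
shift txyz [ 0.0001 -0.0001  0.0005] ay -0.0067717240762732445
```

View pics/g2_0.png

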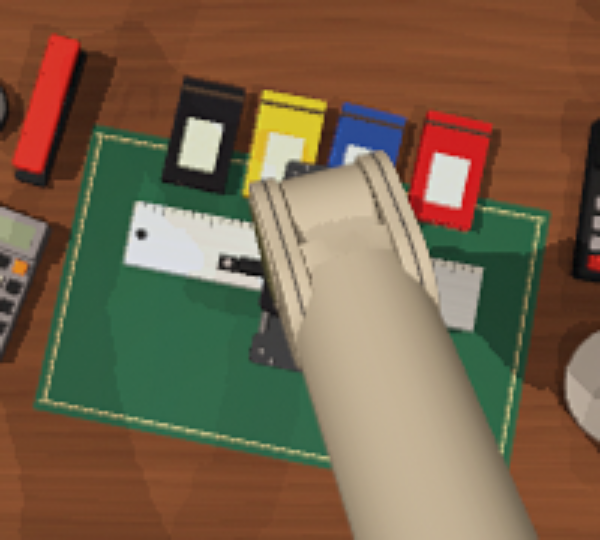

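View pics/g2_1.png

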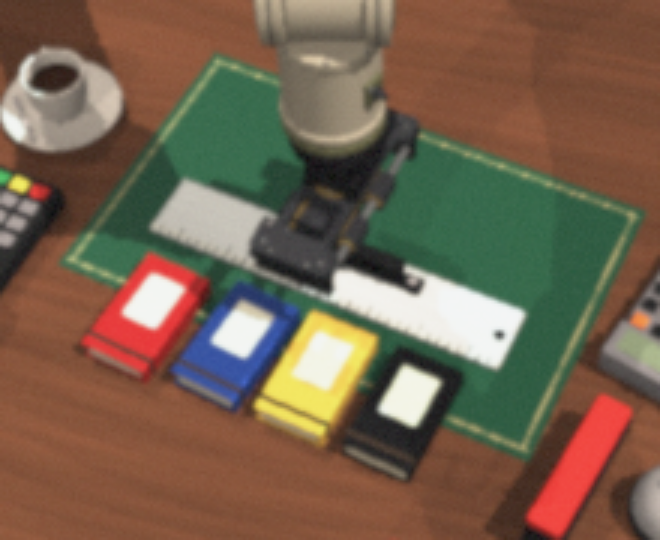

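Ruler square to the pad and about 20 mm short of the books. I'll check its actual yaw from the images.

```bash
cat >> h.py <<'E'
def fit_ruler(tag,z0,p0,mx=.04):
    ob=[]
    for i in range(2):
        c=dict(np.load(f"{tag}_{i}.npz"));hsv=cv2.cvtColor(c["pixels"],cv2.COLOR_BGR2HSV);P=cloud(c)
        d=P[...,:2]-np.array(p0[:2]);co,si=np.cos(p0[2]),np.sin(p0[2])
        lx=co*d[...,0]+si*d[...,1];ly=-si*d[...,0]+co*d[...,1]
        mm=(hsv[...,1]<60)&(hsv[...,2]>110)&(abs(lx)<mx)&(abs(ly)<.2)&(P[...,2]<.02)
        n,l,s,_=cv2.connectedComponentsWithStats(mm.astype(np.uint8));mm=np.isin(l,[k for k in range(1,n) if s[k,4]>40])
        ob.append((c,hull_multi(mm)))
    for o in (ob,ob[:1],ob[1:]):
        p,e=fit(o,DIM["ruler"],p0,z0);print(p.round(4),round(e,2),"deg",np.degrees(p[2]).round(2),"edge rel",*rel([.5079,-.0268,-.1736],p,.0325))
E
python3 - <<'E'
from h import *
a=-.1737;g=np.array([.5415,-.0336])+.013*np.array([np.cos(a),np.sin(a)])
fit_ruler("g2",.003,(*g,a))
E
```

```text
[ 0.5536 -0.0352 -0.172 ] 1.05 deg -9.85 edge rel [-0.07099305 -0.0002945 ] 0.09253144345457333
[ 0.5525 -0.035  -0.172 ] 0.71 deg -9.86 edge rel [-0.07214364 -0.0002747 ] 0.08907763566715918
[ 0.5562 -0.0356 -0.1728] 1.1 deg -9.9 edge rel [-0.06838656 -0.000291  ] 0.045119178761347425
```

Yaw matches the pad within 0.1°. Pushing about 69 mm, slowing at the end.

>>> jog_arm:
  motion:
    - {"grip": 0.0, "tx": 0, "ty": 0, "tz": 0.006, "ax": 0, "ay": 0, "az": 0}
    - {"grip": 0.0, "tx": 0, "ty": 0, "tz": 0.006, "ax": 0, "ay": 0, "az": 0}
    - {"grip": 0.0, "tx": 0, "ty": 0, "tz": 0.006, "ax": 0, "ay": 0, "az": 0}
    - {"grip": 0.0, "tx": 0, "ty": 0, "tz": 0.004, "ax": 0, "ay": 0, "az": 0}
    - {"grip": 0.0, "tx": 0, "ty": 0, "tz": 0.004, "ax": 0, "ay": 0, "az": 0}
    - {"grip": 0.0, "tx": 0, "ty": 0, "tz": 0.004, "ax": 0, "ay": 0, "az": 0}
    - {"grip": 0.0, "tx": 0, "ty": 0, "tz": 0.004, "ax": 0, "ay": 0, "az": 0}
    - {"grip": 0.0, "tx": 0, "ty": 0, "tz": 0.004, "ax": 0, "ay": 0, "az": 0}
    - {"grip": 0.0, "tx": 0, "ty": 0, "tz": 0.004, "ax": 0, "ay": 0, "az": 0}
    - {"grip": 0.0, "tx": 0, "ty": 0, "tz": 0.004, "ax": 0, "ay": 0, "az": 0}
    - {"grip": 0.0, "tx": 0, "ty": 0, "tz": 0.004, "ax": 0, "ay": 0, "az": 0}
    - {"grip": 0.0, "tx": 0, "ty": 0, "tz": 0.004, "ax": 0, "ay": 0, "az": 0}

```text
clock: 7.72
eef_pos: [0.595, -0.0431, 0.0135]
tool_rot: [-1.122, 1.336, -1.336]
wrist_force: [-1.3, 0.8, -4.9]
width: 0.0157
```

```bash
python3 - <<'E'
from h import *
cs=ruler_now("g3",0,0)
goto(.5417+.069*.985,-.0337-.069*.1728,.0135,-9.95)
E
```

```text
clock 7.825 pos [ 0.5955 -0.0431  0.0137] jaw yaw -9.97 tilt [-2.e-04 -1.e+00  1.e-03] w 0.015366927430002963 F [ 0.89 -0.65 -3.59] q [ 0.47  0.55 -0.6   1.72  0.36  0.99 -0.43]
shift txyz [-0.      0.0002  0.0144] ay -0.016044780964842076
```

View pics/g3_1.png

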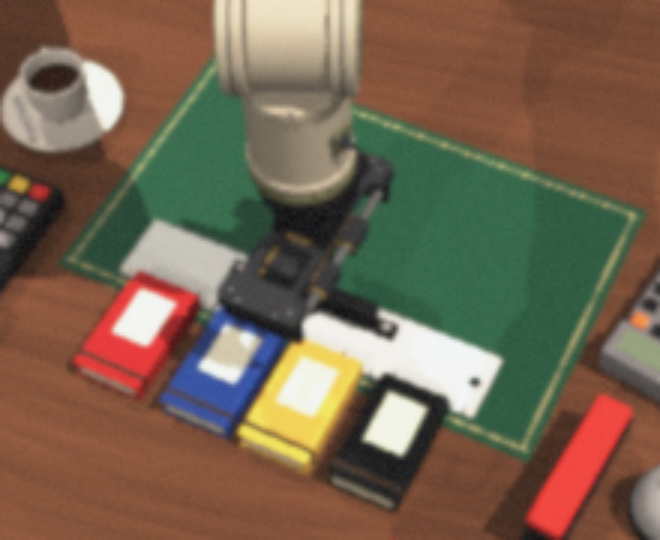

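All four books are being pushed squarely. About 14–15 mm remain.

>>> jog_arm:
  motion:
    - {"grip": 0.0, "tx": 0, "ty": 0, "tz": 0.004, "ax": 0, "ay": 0, "az": 0}
    - {"grip": 0.0, "tx": 0, "ty": 0, "tz": 0.004, "ax": 0, "ay": 0, "az": 0}
    - {"grip": 0.0, "tx": 0, "ty": 0, "tz": 0.003, "ax": 0, "ay": 0, "az": 0}
    - {"grip": 0.0, "tx": 0, "ty": 0, "tz": 0.002, "ax": 0, "ay": 0, "az": 0}
    - {"grip": 0.0, "tx": 0, "ty": 0, "tz": 0.0014, "ax": 0, "ay": 0, "az": 0}
    - {"grip": 0.0, "tx": 0, "ty": 0, "tz": 0, "ax": 0, "ay": 0, "az": 0}
    - {"grip": 0.0, "tx": 0, "ty": 0, "tz": 0, "ax": 0, "ay": 0, "az": 0}

```text
clock: 8.7
eef_pos: [0.6091, -0.0455, 0.0136]
tool_rot: [-1.122, 1.336, -1.336]
wrist_force: [-2.7, 0.1, -2.0]
width: 0.0161
```

```bash
python3 - <<'E'
from h import *
import pickle
cs=ruler_now("g4",0,0)
goto(.5417+.07*.985,-.0337-.07*.1728,.0135,-9.95)
m=pickle.load(open("m0.pkl","rb"));pad=m["pad"];u=np.array([np.cos(pad[2]),np.sin(pad[2])])
g={k:(*(m[k][:2]+.04*u),pad[2]) for k in("black","yellow","blue","red")}
o=measure(cs,list(g),g)
for k in o:print(k,*rel(pad,o[k],-.055))
ge=np.array([.6095,-.0455])+.013*u
fit_ruler("g4",.003,(*ge,pad[2]),.03)
E
```

```text
clock 8.8 pos [ 0.6092 -0.0455  0.0136] jaw yaw -9.95 tilt [-1.e-04 -1.e+00  6.e-04] w 0.015374061287865576 F [-1.06  0.91 -3.  ] q [ 0.46  0.57 -0.59  1.68  0.37  1.   -0.43]
shift txyz [0.     0.0001 0.0015] ay -0.004069150044152536
black [ 0.7282  0.0595 -0.1714] deg -9.82 rms 0.93 single: [([0.7286, 0.061, -0.1635], np.float64(0.24)), ([0.7249, 0.0591, -0.1681], np.float64(1.28))]
yellow [ 0.7156 -0.0236 -0.2102] deg -12.04 rms 2.61 single: [([0.7167, -0.02, -0.1999], np.float64(2.9)), ([0.7088, -0.0261, -0.1636], np.float64(1.53))]
blue [ 0.6971 -0.0994 -0.1721] deg -9.86 rms 1.73 single: [([0.6963, -0.0934, -0.2657], np.float64(0.76)), ([0.697, -0.0994, -0.1728], np.float64(1.81))]
red [ 0.6869 -0.1884 -0.1536] deg -8.8 rms 2.37 single: [([0.6872, -0.189, -0.1623], np.float64(3.19)), ([0.6842, -0.1876, -0.1499], np.float64(1.13))]
black [-0.00295754  0.12296534] 0.125639283221758
yellow [-0.00094588  0.04100379] -2.0950989629440144
blue [-0.0061124  -0.03887314] 0.08813027937487565
red [-0.00076794 -0.12930542] 1.145054804353867
[ 0.6226 -0.0471 -0.1755] 0.62 deg -10.06 edge rel [-0.00100559 -0.00025705] -0.10950144092479758
[ 0.6226 -0.047  -0.1725] 0.58 deg -9.88 edge rel [-1.0284359e-03 -8.8923200e-05] 0.06435992179750458
[ 0.6226 -0.0472 -0.1783] 0.64 deg -10.22 edge rel [-0.00100504 -0.00044151] -0.2714064109561742
```

View pics/g4_0.png

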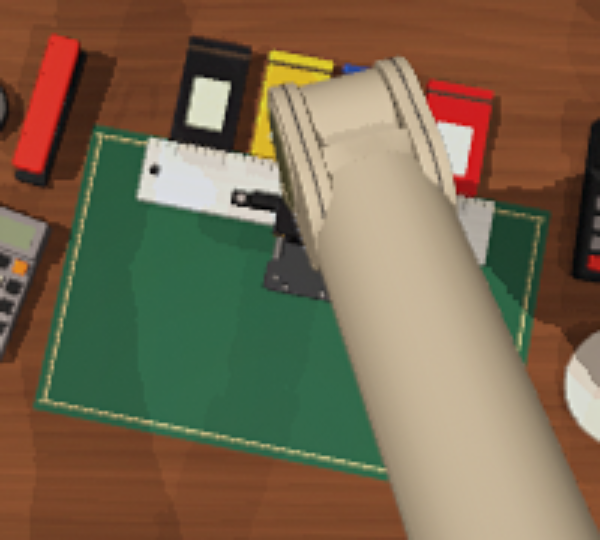

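View pics/g4_1.png

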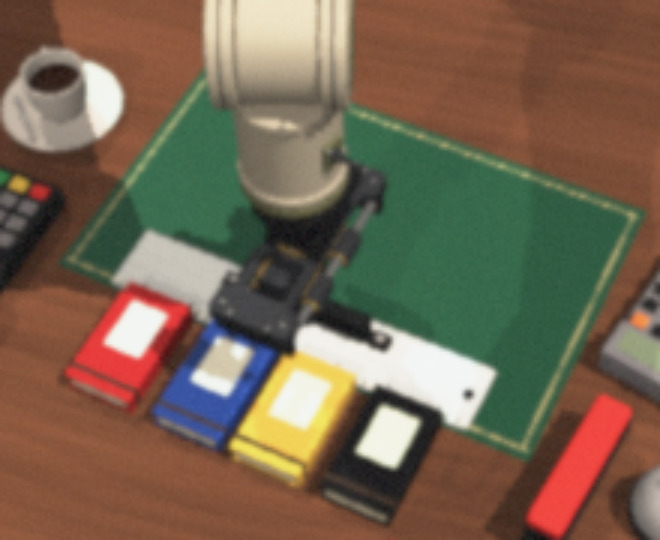

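The ruler edge measures 1 mm short of the line and the books sit flush on it. I'll push 1 mm more, then back off about 90 mm with the ruler still held for an unobstructed check.

>>> jog_arm:
  motion:
    - {"grip": 0.0, "tx": 0, "ty": 0, "tz": 0.001, "ax": 0, "ay": 0, "az": 0}
    - {"grip": 0.0, "tx": 0, "ty": 0, "tz": 0, "ax": 0, "ay": 0, "az": 0}
    - {"grip": 0.0, "tx": 0, "ty": 0, "tz": 0, "ax": 0, "ay": 0, "az": 0}
    - {"grip": 0.0, "tx": 0, "ty": 0, "tz": -0.004, "ax": 0, "ay": 0, "az": 0}
    - {"grip": 0.0, "tx": 0, "ty": 0, "tz": -0.01, "ax": 0, "ay": 0, "az": 0}
    - {"grip": 0.0, "tx": 0, "ty": 0, "tz": -0.015, "ax": 0, "ay": 0, "az": 0}
    - {"grip": 0.0, "tx": 0, "ty": 0, "tz": -0.015, "ax": 0, "ay": 0, "az": 0}
    - {"grip": 0.0, "tx": 0, "ty": 0, "tz": -0.015, "ax": 0, "ay": 0, "az": 0}
    - {"grip": 0.0, "tx": 0, "ty": 0, "tz": -0.015, "ax": 0, "ay": 0, "az": 0}
    - {"grip": 0.0, "tx": 0, "ty": 0, "tz": -0.012, "ax": 0, "ay": 0, "az": 0}
    - {"grip": 0.0, "tx": 0, "ty": 0, "tz": -0.006, "ax": 0, "ay": 0, "az": 0}
    - {"grip": 0.0, "tx": 0, "ty": 0, "tz": 0, "ax": 0, "ay": 0, "az": 0}

```text
clock: 10.3
eef_pos: [0.5192, -0.0299, 0.0137]
tool_rot: [-1.122, 1.336, -1.336]
wrist_force: [0.2, 0.1, -2.6]
width: 0.0159
```

```bash
python3 - <<'E'
from h import *
import pickle
cs=ruler_now("g5",0,0)
goto(.52,-.03,.0108,-9.95)
m=pickle.load(open("m0.pkl","rb"));pad=m["pad"];u=np.array([np.cos(pad[2]),np.sin(pad[2])])
g={k:(*(m[k][:2]+.045*u),pad[2]) for k in("black","yellow","blue","red")}
o=measure(cs,list(g),g);
for k in o:print(k,*rel(pad,o[k],-.055))
E
```

```text
clock 10.4 pos [ 0.5198 -0.0299  0.0137] jaw yaw -9.97 tilt [-1.e-04 -1.e+00  7.e-04] w 0.01555348034666945 F [ 1.   -0.14 -2.24] q [ 0.53  0.41 -0.64  1.92  0.31  0.91 -0.44]
shift txyz [0.0001 0.0029 0.0002] ay -0.01671375879412018
black [ 0.7277  0.0589 -0.149 ] deg -8.54 rms 0.81 single: [([0.7282, 0.0599, -0.1464], np.float64(0.62)), ([0.7257, 0.0588, -0.1564], np.float64(0.9))]
yellow [ 0.7137 -0.025  -0.1722] deg -9.87 rms 1.01 single: [([0.7145, -0.0225, -0.1649], np.float64(0.46)), ([0.7094, -0.026, -0.1676], np.float64(0.96))]
blue [ 0.7006 -0.0994 -0.1666] deg -9.55 rms 0.54 single: [([0.7009, -0.0983, -0.1738], np.float64(0.32)), ([0.7002, -0.0999, -0.1621], np.float64(0.59))]
red [ 0.6868 -0.1875 -0.1682] deg -9.63 rms 0.9 single: [([0.6872, -0.187, -0.1618], np.float64(0.48)), ([0.6833, -0.1871, -0.1756], np.float64(1.06))]
black [-0.00326302  0.12098067] 1.408375284984917
yellow [-0.0026447   0.03722833] 0.07922962303688125
blue [-0.00263631 -0.03858581] 0.39843478179473385
red [-0.00099907 -0.12763127] 0.31195930648673903
```

View pics/g5_0.png

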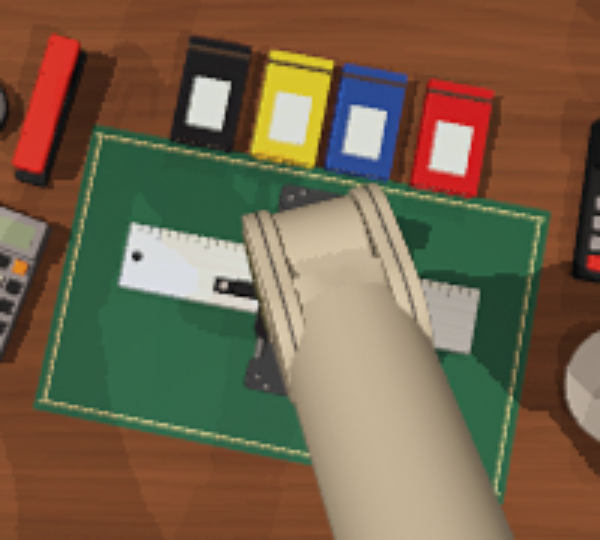

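View pics/g5_1.png

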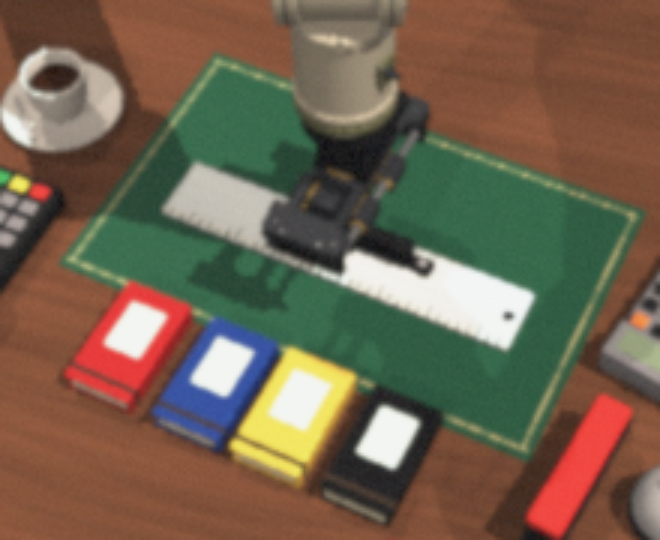

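All four near ends are within about 3 mm of the line and within 1.4° of square. Laying the ruler down, opening and raising the arm.

>>> jog_arm:
  motion:
    - {"grip": 0.0, "tx": 0, "ty": 0.0015, "tz": 0, "ax": 0, "ay": 0, "az": 0}
    - {"grip": 0.0, "tx": 0, "ty": 0.0012, "tz": 0, "ax": 0, "ay": 0, "az": 0}
    - {"grip": 0.0, "tx": 0, "ty": 0, "tz": 0, "ax": 0, "ay": 0, "az": 0}
    - {"grip": 0.06, "tx": 0, "ty": 0, "tz": 0, "ax": 0, "ay": 0, "az": 0}
    - {"grip": 0.06, "tx": 0, "ty": 0, "tz": 0, "ax": 0, "ay": 0, "az": 0}
    - {"grip": 0.06, "tx": 0, "ty": 0, "tz": 0, "ax": 0, "ay": 0, "az": 0}
    - {"grip": 0.06, "tx": 0, "ty": 0, "tz": 0, "ax": 0, "ay": 0, "az": 0}
    - {"grip": 0.06, "tx": 0, "ty": 0, "tz": 0, "ax": 0, "ay": 0, "az": 0}

```text
clock: 11.4
eef_pos: [0.5193, -0.0298, 0.0108]
tool_rot: [-1.122, 1.336, -1.336]
wrist_force: [-0.4, 0.2, 0.1]
width: 0.0559
```

```bash
python3 - <<'E'
from h import *
goto(.52,-.03,.0108,-9.95)
E
```

```text
clock 11.4 pos [ 0.5193 -0.0298  0.0108] jaw yaw -9.96 tilt [ 0. -1.  0.] w 0.05592532995418835 F [-0.36  0.23  0.14] q [ 0.53  0.41 -0.64  1.92  0.31  0.91 -0.44]
shift txyz [ 0.0001 -0.      0.0007] ay -0.005200226031014665
```

Released. Next I'll raise straight up, then swing back towards the robot's right so the top view is clear.

>>> jog_arm:
  motion:
    - {"grip": 0.06, "tx": 0, "ty": -0.01, "tz": 0, "ax": 0, "ay": 0, "az": 0}
    - {"grip": 0.06, "tx": 0, "ty": -0.025, "tz": 0, "ax": 0, "ay": 0, "az": 0}
    - {"grip": 0.06, "tx": 0, "ty": -0.035, "tz": 0, "ax": 0, "ay": 0, "az": 0}
    - {"grip": 0.06, "tx": 0, "ty": -0.035, "tz": 0, "ax": 0, "ay": 0, "az": 0}
    - {"grip": 0.06, "tx": 0, "ty": -0.035, "tz": 0, "ax": 0, "ay": 0, "az": 0}
    - {"grip": 0.06, "tx": 0, "ty": -0.035, "tz": 0, "ax": 0, "ay": 0, "az": 0}
    - {"grip": 0.06, "tx": 0, "ty": -0.035, "tz": 0, "ax": 0, "ay": 0, "az": 0}
    - {"grip": 0.06, "tx": 0.04, "ty": 0, "tz": 0, "ax": 0, "ay": 0, "az": 0}
    - {"grip": 0.06, "tx": 0.04, "ty": 0, "tz": 0, "ax": 0, "ay": 0, "az": 0}
    - {"grip": 0.06, "tx": 0.04, "ty": 0, "tz": 0, "ax": 0, "ay": 0, "az": 0}
    - {"grip": 0.06, "tx": 0.04, "ty": 0, "tz": 0, "ax": 0, "ay": 0, "az": 0}
    - {"grip": 0.06, "tx": 0.04, "ty": 0, "tz": 0, "ax": 0, "ay": 0, "az": 0}
    - {"grip": 0.06, "tx": 0.04, "ty": 0, "tz": 0, "ax": 0, "ay": 0, "az": 0}
    - {"grip": 0.06, "tx": 0.04, "ty": 0, "tz": 0, "ax": 0, "ay": 0, "az": 0}
    - {"grip": 0.06, "tx": 0.04, "ty": 0, "tz": 0, "ax": 0, "ay": 0, "az": 0}
    - {"grip": 0.06, "tx": 0, "ty": 0, "tz": 0, "ax": 0, "ay": 0, "az": 0}

```text
clock: 13.4
eef_pos: [0.4623, -0.3483, 0.221]
tool_rot: [-1.12, 1.34, -1.34]
wrist_force: [-0.8, 0.9, -0.1]
width: 0.0599
```

```bash
python3 - <<'E'
from h import *
import pickle
cs=ruler_now("g6",0,0)
goto(.52,-.03,.0108,-9.95)
m=pickle.load(open("m0.pkl","rb"));pad=m["pad"];u=np.array([np.cos(pad[2]),np.sin(pad[2])])
p,e=fit([(cs[0],hull_multi(obsmask(cs[0],"pad",pad,.32)))],DIM["pad"],pad);print("pad again",p,e)
g={k:(*(m[k][:2]+.045*u),pad[2]) for k in("black","yellow","blue","red")}
o=measure(cs,list(g),g);
for k in o:print(k,*rel(pad,o[k],-.055))
fit_ruler("g6",0.,(*(np.array([.5193,-.0298])+.013*u),pad[2]))
c=cs[0];im=c["pixels"].copy()
be=lambda y:proj(c,np.r_[pad[:2]+.15*u+y*np.array([-u[1],u[0]]),0][None])[0]
big=cv2.resize(im,None,fx=4,fy=4,interpolation=cv2.INTER_CUBIC);f=lambda q:tuple(int(v) for v in (q+.5)*4)
cv2.line(big,f(be(.24)),f(be(-.24)),(255,0,255),1);cv2.imwrite("pics/fin.png",big[520:1120,820:1580])
E
```

```text
clock 13.5 pos [ 0.4641 -0.3446  0.2213] jaw yaw -9.96 tilt [-5.e-04 -1.e+00  5.e-04] w 0.06014475882985058 F [ 0.27 -0.04  0.1 ] q [ 0.96  0.27 -0.48  1.57  0.13  1.33  0.29]
shift txyz [-0.3194  0.2106  0.0005] ay -0.014713636461534563
pad again [ 0.50793315 -0.02676318 -0.17361517] 0.19572943071753107
black [ 0.7277  0.0588 -0.1499] deg -8.59 rms 0.9 single: [([0.7282, 0.0598, -0.145], np.float64(0.61)), ([0.7239, 0.059, -0.1595], np.float64(1.06))]
yellow [ 0.7141 -0.0234 -0.147 ] deg -8.42 rms 1.44 single: [([0.7142, -0.0225, -0.1655], np.float64(0.39)), ([0.71, -0.0247, -0.0787], np.float64(1.78))]
blue [ 0.7006 -0.0993 -0.1663] deg -9.53 rms 0.51 single: [([0.7009, -0.0985, -0.1745], np.float64(0.25)), ([0.7002, -0.0998, -0.1612], np.float64(0.61))]
red [ 0.6866 -0.1875 -0.1703] deg -9.76 rms 0.81 single: [([0.6871, -0.187, -0.1614], np.float64(0.49)), ([0.6832, -0.1871, -0.1757], np.float64(0.94))]
black [-0.00324537  0.12099345] 1.3584925615485637
yellow [-0.0024783   0.03749542] 1.5262548751585656
blue [-0.00264824 -0.03851861] 0.4207153678890403
red [-0.00122394 -0.12757344] 0.18844172834472622
[ 0.5312 -0.0319 -0.1724] 1.09 deg -9.88 edge rel [-0.09370729 -0.00100189] 0.06938586319272878
[ 0.5303 -0.0314 -0.1721] 0.83 deg -9.86 edge rel [-0.09462973 -0.00058533] 0.08336995192890556
[ 0.5334 -0.0326 -0.1697] 1.18 deg -9.72 edge rel [-0.09132815 -0.0012062 ] 0.2255210769889958
```

View pics/fin.png

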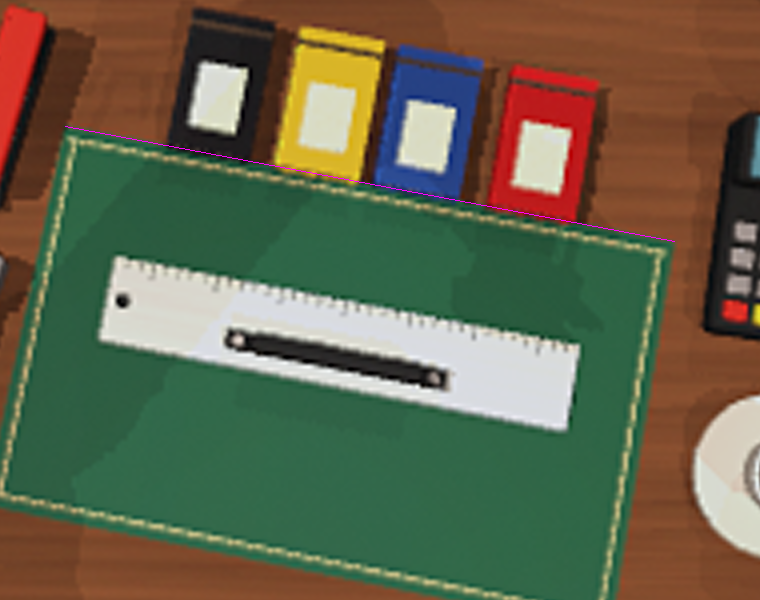

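The book ends appear slightly below the drawn line in the picture, which disagrees a bit with the fit. I'll zoom in before handing in.

```bash
python3 - <<'E'
from h import *
import pickle
c=dict(np.load("g6_0.npz"));pad=pickle.load(open("m0.pkl","rb"))["pad"];u=np.array([np.cos(pad[2]),np.sin(pad[2])]);n=np.array([-u[1],u[0]])
# rectified strips in pad_edge frame at z=0: rows = x from +30 to -30 mm, 0.2 mm ; cols y
def rect(z):
    X=np.arange(.03,-.03,-.0004);Y=np.arange(.19,-.19,-.0005)
    q=pad[:2]+(X[:,None,None]+.15)*u+Y[None,:,None]*n
    P=np.concatenate([q,np.full(q.shape[:2]+(1,),z)],-1).reshape(-1,3)
    uv=proj(c,P).reshape(*q.shape[:2],2).astype(np.float32)
    return cv2.remap(c["pixels"],uv[...,0],uv[...,1],cv2.INTER_LINEAR)
a=rect(0.);b=rect(.022)
for i in(a,b): i[74:76]=(255,0,255)
cv2.imwrite("pics/strip.png",np.vstack([a,np.zeros((10,)+a.shape[1:],np.uint8),b]))
# grey profile along x at book centres, z=0 image
a=rect(0.);b=rect(.022);X=np.arange(.03,-.03,-.0004)
for k,y in(("black",.121),("yellow",.038),("blue",-.038),("red",-.127)):
    j=int((.19-y)/.0005)
    print(k,"z0",[(round(X[i]*1e3),b_.tolist()) for i in range(55,115,6) for b_ in [a[i,j-15:j+15].mean(0).astype(int)]])
E
```

```text
black z0 [(8, [29, 28, 30]), (6, [28, 27, 30]), (3, [30, 30, 33]), (1, [30, 31, 36]), (-2, [34, 42, 30]), (-4, [50, 71, 31]), (-6, [66, 97, 63]), (-9, [91, 136, 135]), (-11, [79, 118, 109]), (-14, [63, 93, 62])]
yellow z0 [(8, [41, 182, 218]), (6, [41, 182, 218]), (3, [40, 164, 199]), (1, [38, 136, 173]), (-2, [42, 121, 143]), (-4, [53, 95, 84]), (-6, [69, 101, 69]), (-9, [95, 138, 132]), (-11, [82, 121, 107]), (-14, [67, 97, 62])]
blue z0 [(8, [147, 75, 44]), (6, [148, 75, 44]), (3, [135, 73, 49]), (1, [103, 60, 47]), (-2, [77, 58, 34]), (-4, [64, 83, 34]), (-6, [73, 107, 65]), (-9, [100, 147, 139]), (-11, [90, 132, 117]), (-14, [71, 104, 67])]
red z0 [(8, [28, 27, 189]), (6, [28, 27, 190]), (3, [29, 30, 172]), (1, [29, 32, 136]), (-2, [36, 48, 101]), (-4, [51, 74, 57]), (-6, [65, 96, 64]), (-9, [91, 135, 132]), (-11, [81, 120, 112]), (-14, [63, 93, 64])]
```

View pics/strip.png

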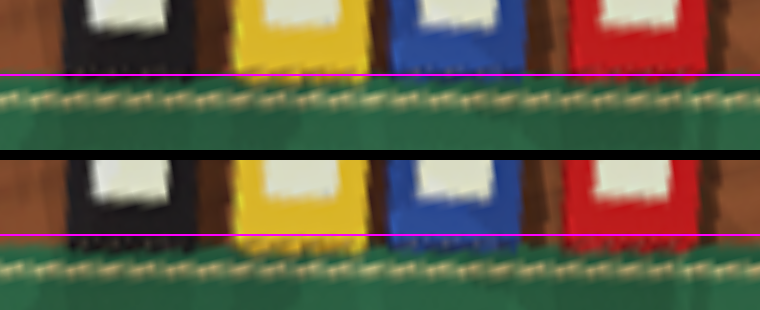

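In the rectified strip all four near ends lie in one line, about 1–3 mm short of the edge (limit 8 mm). The offset in the picture was only perspective, so I'm handing in.

```bash
python3 - <<'E'
from plant import r
print(r.close_job(), r.get_obs()["clock"])
E
```

```text
the job is handed in; nothing more can be done
the job is handed in; nothing more can be done
```

The four books now stand in one line along the back edge of the pad. The ruler is back flat on the pad and released, and I handed the job in at about 13.5 s. I gripped the ruler by its rail, turned it parallel to the pad and pushed the books about 35–48 mm back with its front edge. I then backed off about 94 mm and laid it down.

**Last checks, from the cameras:**
- **Near ends:** between 1.2 and 3.2 mm short of the back edge line (limit 8 mm).
- **Squareness:** all books within about 1.6° by the top camera and the two-camera fit (limit 4°).
- **Ruler:** its front edge is about 94 mm short of the back edge, about 1 mm off mid-width and clear of the books.
- **Bystanders:** none looked moved, judged by eye only.

**Disagreements:**
- **Scene camera, yellow book:** its last fit alone put the yellow book about 5.4° off square. That was a poor fit (1.8 px error), and its own reading just before the ruler was laid down was 0.3°. The top camera and the rectified close-up show the book square.
- **Books against ruler:** the book fits put the near ends 1–3 mm short of where the ruler edge should have stopped. That gap is about the size of the calibration error and I did not correct it.

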